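# Set out dry clay tiles on the extraction deck and get its fan ready

### The arm

A 6-joint arm with a two-finger parallel gripper is mounted at the origin on the work surface. World frame = base frame: x ahead of the robot, y to its left, z up, the work surface at z = 0. Lengths are in m, angles in rad, forces in N, time in s.
With the tool pointing down it reaches from about 0.35 to 0.85 m from the base axis. Payload 8.1 kg.
Tool frame: the origin (TCP) lies on the centre line of the jaws, within the pads' length; the fingertips stand 17 mm ahead of it and the grasp point (between the pads) lies 2 mm behind it; z points along the fingers, y is the line along which they close (so a half turn about z gives the same grasp; the last joint's range is limited). The gripper opens to 93 mm and grips with 3 to 60 N. Pads are 15 mm wide; open, the fingers measure 128 mm over their backs; the gripper's body (75 mm by 188 mm) begins 65 mm behind the grasp point.
Start: joints at [1.04, 0.13, 1.488, -0, 1.523, -0.085], TCP at [0.259, 0.541, 0.236] pointing down, gripper open.
Joint ranges: [-2.96, 2.96], [-0.89, 2.26], [0.02, 2.5], [-1.34, 4.48], [0, 2.73], [-2.66, 2.66]. Speed limits (rad/s): [2.39, 2.39, 2.79, 3.14, 3.14, 3.14].

### API

Orientations are given as a rotation vector (axis times angle).
In Python, from plant import telemetry, viewer, order gives the robot as it stands.
- The arm moves only by the tool send_rows, never from a script. Its argument "plan" is a list that holds one entry, the list of rows, each a list of 5 numbers: the closure, from -1 (fully open) to 1 (shut), then the shift along the world's x, y, z normalised to -1 to 1, where 1 is 0.2 m, then the turn about the world's z normalised to -1 to 1, where 1 is 60 degrees. A call has 1 to 20 rows; each row is the pose to reach, as a shift and turn from the pose commanded when the call began; what a row does not reach only later rows make up. A row lasts 1/12 s, in which the tool goes at most 41.7 mm and 7.16 degrees, less where a joint would pass 70% of its speed; a pose out of reach is approached as far as the arm can. A call with a number of a shift or a turn outside -1 to 1 is refused whole. A call with a gripper value outside its range is refused whole. The fingers move at their own pace and stop on an object; "force" is the grip in N (left out, the last holds). Time passes only in rows, so rows that repeat a pose let the fingers close. It gives the time, the measured TCP pose, the force, the opening and the grip force at its end, in the units of the state.
- telemetry.read_state(): the state, without advancing time (a new reading comes with each control period).
- viewer.read_camera(name): name is "side" or "top"; returns (picture, depth): 420x560x3 uint8, blue, green, red; 420x560 float32, m along the optical axis (not along the pixel's ray), 0 where there is no reading.
- viewer.calibration(name): a dict with "camera_matrix" (3x3 intrinsics, pixels), "extrinsics" (4x4, takes a point from camera to world coordinates). Camera axes: x right, y up, looking along -z (the intrinsics and any distortion apply to the point x, -y, -z); pixel columns grow to the right and rows downward; lengths in m; the calibration is good to about 2 mm. A picture is of the moment at which its call begins. calibration takes no time and is no camera call.
- order.close_job(): hands the job in; it is judged then, once.
The state is a dict: "t": time; "q": joint angles; "dq": joint speeds; "joint_torque": joint torques, N m; "tool_pos": TCP position; "orientation": TCP orientation; "force": force on the tool from outside, world axes, zero at the start; "wrist_torque": the same for the moment, N m; "opening": finger opening in m; "gripper_force": force on a finger pad.
Only numpy, scipy, OpenCV 4.12 (cv2) and the standard library are available. Lean on these libraries where they do the work, as an engineer would, in place of code of your own. Each camera call takes 0.05 s, during which the arm holds its last target. There are 200 camera calls.

### The job

Get the extraction deck ready for fettling: slide the dry clay tiles, without lifting them off the deck, into one straight, even row, one centred and square on each land between the black slots (also midway along the slots' length), beginning at the land nearest the duct and skipping none, and set the damper lever on the duct to half open. Only when both are done, take the ball stylus, push the recessed reset button on the fan's starter box fully in with its tip and hold it there for a moment, then lay the stylus flat back on its felt mat. Leave everything else on the bench undisturbed.

Things in the scene. Friction and masses are not known exactly. Their poses are not given: they have to be found in the camera images.
- deck: Dust-extraction deck: a low box 310 (x) x 466 (y) x 85 mm with a flat aluminium top (85 mm above the origin), a 5 mm high lip round the edge and a duct leaving its left side. Origin: centre of its underside, x away from the robot, y left. Six black slots (mesh-covered, flush), 16 mm wide, 100 mm long in x, 90 mm apart, leave five plain lands 74 mm wide. Tiles slide easily
- land1 (a point): Centre of land 1 on the deck's top surface, midway between its two slots and midway along their length: the land nearest the duct, at the left (+y). In the deck's frame it is at x = 85 mm, y = 180 mm; lands 2 to 5 follow to the right (-y) 90 mm apart
- land5 (a point): Centre of land 5, the rightmost, in the same way (deck's frame x = 85 mm, y = -180 mm)
- tile1: Square bone-dry clay tile, 64 x 64 x 16 mm, about 0.1 kg, with three shallow ridges on top; lies flat on the deck. Origin at the centre of its underside, x and y along its sides. Three to five tiles are there in a run; an absent one reads None
- tile2: Square bone-dry clay tile, 64 x 64 x 16 mm, about 0.1 kg, with three shallow ridges on top; lies flat on the deck. Origin at the centre of its underside, x and y along its sides. Three to five tiles are there in a run; an absent one reads None
- tile3: Square bone-dry clay tile, 64 x 64 x 16 mm, about 0.1 kg, with three shallow ridges on top; lies flat on the deck. Origin at the centre of its underside, x and y along its sides. Three to five tiles are there in a run; an absent one reads None
- tile4: Square bone-dry clay tile, 64 x 64 x 16 mm, about 0.1 kg, with three shallow ridges on top; lies flat on the deck. Origin at the centre of its underside, x and y along its sides. Three to five tiles are there in a run; an absent one reads None
- tile5: Square bone-dry clay tile, 64 x 64 x 16 mm, about 0.1 kg, with three shallow ridges on top; lies flat on the deck. Origin at the centre of its underside, x and y along its sides. Three to five tiles are there in a run; an absent one reads None
- damper (a joint): Angle of the butterfly damper's lever: 0 = closed (lever square across the duct, pointing to -x of the deck), pi/2 = fully open (along the duct, pointing to +y of the deck); 0.785 = half open. It swings level about a vertical pin, is held by friction (about 1.2 N at the grip) and stays where it is left
- damper_pivot (a point): On the damper lever's pin, at the height of the middle of the lever; fixed on the deck. Under the lever is a quarter-round plate with brass pips at closed, half and open
- damper_grip (a point): Middle of the rubber grip of the damper lever, 98 mm from the pin: a bar 16 mm wide, 22 mm high and 55 mm long along the lever, free above, below and at both sides; about 118 mm above the table
- starter: Grey starter box of the fan, 85 (x) x 120 (y) x 150 mm high, fixed, to the right of the deck. Origin at the centre of its underside; its front faces -x of its frame
- reset_mouth (a point): Centre of the open mouth of the square black collar (34 mm outside, 20 mm inside) that sticks 18 mm out of the middle of the starter's front face, 70 mm above the table. Inside it sits the white overload reset button (16 mm across), its face 10 mm in from the mouth when not pressed, too deep for a finger. The collar runs level along x of the starter
- reset (a joint): How far the reset button is pushed in, along +x of the starter: 0 = out, 0.006 m = fully in, where its spring pushes back with about 5 N
- stylus: Ball stylus, 170 mm long, 0.045 kg: a wooden handle 14 x 14 mm in section, 115 mm long, then a 6 mm steel shaft ending in a 9 mm ball. Origin on its underside at the middle of its length; x points to the ball end; its axis is 7 mm above the origin. The handle's middle, near the balance point, is 27 mm from the origin towards the butt (-x)
- stylus_tip (a point): Very end of the stylus's ball, on its axis
- stylus_butt (a point): Blunt end of the stylus's handle, on its axis
- tool_mat: Grey felt tool mat, 200 (x) x 110 (y) x 3 mm, fixed on the table; origin at the centre of its underside. The stylus lies on it at the start
- dome: Small bone-dry clay dome, 68 mm wide, 58 mm high, standing on the front right corner of the deck; origin under its centre; not to be disturbed
- cup: White cup with lid, 78 mm wide, 100 mm high, on the table to the right; not to be disturbed
- bowl: Clay bowl, 110 mm wide, 50 mm high, on the table in front of the duct, left; not to be disturbed
- foil_tray: Round foil dish, 120 mm wide, 40 mm high, on the table behind the duct; not to be disturbed
- batten: Wooden batten, 340 mm long, 30 mm wide, 12 mm thick, lying behind the deck; not to be disturbed
There are look-alikes about, which are no part of the job. What is shaped like the tile3 but green or turquoise is not meant. Leave any blue look-alike of the tile2 alone.

How it is judged:
On the way, in this order (a step that is already met when the one before it is completed fails the run):
1. All tiles lie in the row, one on each land from the duct end on, and the damper is half open (in either order) (x of tile1 in the frame of deck between 0.078 and 0.092 m and x of tile2 in the frame of deck between 0.078 and 0.092 m and x of tile3 in the frame of deck between 0.078 and 0.092 m and x of tile4 in the frame of deck between 0.078 and 0.092 m and x of tile5 in the frame of deck between 0.078 and 0.092 m and z of each of tile1, tile2, tile3, tile4, tile5 in the frame of deck below 0.089 m and (y of tile1 in the frame of deck between 0.173 and 0.187 m or y of tile1 in the frame of deck between 0.083 and 0.097 m or y of tile1 in the frame of deck between -0.007 and 0.007 m or y of tile1 in the frame of deck between -0.097 and -0.083 m or y of tile1 in the frame of deck between -0.187 and -0.173 m) and (y of tile2 in the frame of deck between 0.173 and 0.187 m or y of tile2 in the frame of deck between 0.083 and 0.097 m or y of tile2 in the frame of deck between -0.007 and 0.007 m or y of tile2 in the frame of deck between -0.097 and -0.083 m or y of tile2 in the frame of deck between -0.187 and -0.173 m) and (y of tile3 in the frame of deck between 0.173 and 0.187 m or y of tile3 in the frame of deck between 0.083 and 0.097 m or y of tile3 in the frame of deck between -0.007 and 0.007 m or y of tile3 in the frame of deck between -0.097 and -0.083 m or y of tile3 in the frame of deck between -0.187 and -0.173 m) and (y of tile4 in the frame of deck between 0.173 and 0.187 m or y of tile4 in the frame of deck between 0.083 and 0.097 m or y of tile4 in the frame of deck between -0.007 and 0.007 m or y of tile4 in the frame of deck between -0.097 and -0.083 m or y of tile4 in the frame of deck between -0.187 and -0.173 m) and (y of tile5 in the frame of deck between 0.173 and 0.187 m or y of tile5 in the frame of deck between 0.083 and 0.097 m or y of tile5 in the frame of deck between -0.007 and 0.007 m or y of tile5 in the frame of deck between -0.097 and -0.083 m or y of tile5 in the frame of deck between -0.187 and -0.173 m) and (angle between the x axis of tile1 and the x axis of deck, either way round below 0.09 rad or angle between the y axis of tile1 and the x axis of deck, either way round below 0.09 rad) and (angle between the x axis of tile2 and the x axis of deck, either way round below 0.09 rad or angle between the y axis of tile2 and the x axis of deck, either way round below 0.09 rad) and (angle between the x axis of tile3 and the x axis of deck, either way round below 0.09 rad or angle between the y axis of tile3 and the x axis of deck, either way round below 0.09 rad) and (angle between the x axis of tile4 and the x axis of deck, either way round below 0.09 rad or angle between the y axis of tile4 and the x axis of deck, either way round below 0.09 rad) and (angle between the x axis of tile5 and the x axis of deck, either way round below 0.09 rad or angle between the y axis of tile5 and the x axis of deck, either way round below 0.09 rad) and (y of tile1 in the frame of deck between 0.173 and 0.187 m or y of tile2 in the frame of deck between 0.173 and 0.187 m or y of tile3 in the frame of deck between 0.173 and 0.187 m or y of tile4 in the frame of deck between 0.173 and 0.187 m or y of tile5 in the frame of deck between 0.173 and 0.187 m) and (y of tile1 in the frame of deck between 0.083 and 0.097 m or y of tile2 in the frame of deck between 0.083 and 0.097 m or y of tile3 in the frame of deck between 0.083 and 0.097 m or y of tile4 in the frame of deck between 0.083 and 0.097 m or y of tile5 in the frame of deck between 0.083 and 0.097 m) and (y of tile1 in the frame of deck between -0.007 and 0.007 m or y of tile2 in the frame of deck between -0.007 and 0.007 m or y of tile3 in the frame of deck between -0.007 and 0.007 m or y of tile4 in the frame of deck between -0.007 and 0.007 m or y of tile5 in the frame of deck between -0.007 and 0.007 m) and (y of each of tile1, tile2, tile3, tile4, tile5 in the frame of deck above -0.15 m or (y of tile1 in the frame of deck between -0.097 and -0.083 m or y of tile2 in the frame of deck between -0.097 and -0.083 m or y of tile3 in the frame of deck between -0.097 and -0.083 m or y of tile4 in the frame of deck between -0.097 and -0.083 m or y of tile5 in the frame of deck between -0.097 and -0.083 m)) and value of joint damper between 0.685 and 0.885 rad), for 0.2 s.
2. The reset button is pushed in by the stylus's tip (value of joint reset above 0.004 m and distance between stylus_tip and reset_mouth below 0.022 m), for 0.2 s.
At the end, for the whole second after the job is handed in: Tiles flat on the deck, each within 7 mm of a land's centre each way and 0.09 rad of square, lands filled from the duct end without a gap; damper within 0.1 rad of half open (0.785); stylus flat on the felt mat, no end more than 10 mm beyond its edge; tiles and stylus at rest (all of step 1 and x of stylus_tip in the frame of tool_mat between -0.11 and 0.11 m and y of stylus_tip in the frame of tool_mat between -0.065 and 0.065 m and z of each of stylus_tip, stylus_butt in the frame of tool_mat below 0.016 m and x of stylus_butt in the frame of tool_mat between -0.11 and 0.11 m and y of stylus_butt in the frame of tool_mat between -0.065 and 0.065 m and linear speed of each of tile1, tile2, tile3, tile4, tile5, stylus below 0.02 m/s); the robot touches nothing.
It fails at once if A tile is lifted more than 25 mm off the deck (z of any of tile1, tile2, tile3, tile4, tile5 in the frame of deck above 0.11 m).
It fails at once if Something else on the bench is disturbed (moved more than 30 mm) (distance of any of dome, cup, bowl, foil_tray, batten from where it was at the start of the episode above 0.03 m).
Of tile1, tile2, tile3, tile4, tile5 only 3 to 5 are there at a start; the rules pass over those that are not, and their reading is None.
At some moment in a run one of tile1, tile2, tile3, tile4, tile5 may be knocked a few centimetres aside while the robot is not near it.
Once in a run the grip may slacken for a moment while it holds something.
It also fails if it takes over 208 s, if anything falls off the work surface, if the arm or the gripper's body presses on something with over 40 N, if the wrist force passes 120 N, or if a joint passes its speed limit or range.

## Working session

There is one attempt and no reset: what is moved stays moved. The work goes in short steps, Python scripts to look and compute and a tool call to move; the robot and the scene stay as the last step left them, time stands still between calls to the robot, and variables do not carry over. Pictures are saved under pics/ and viewed, at most 14 in all, crops included, and the job is handed in when it is done.

Besides the shell and the picture viewer there is one more tool, called after "Call:" as name(argument=value, ...) on one line, values as JSON. send_rows: Moves the arm, as the interface text tells. Scaled input: -1 to 1 covers 0.2 m each way for a shift and 60 degrees each way for a turn. Its arguments: {"type":"object","properties":{"plan":{"type":"array"},"force":{"type":"number"}},"required":["plan"]}

```bash
ls; mkdir -p pics
cat > h.py <<'E'
import numpy as np, cv2
from plant import telemetry, viewer, order
def cam(n):
    p,d=viewer.read_camera(n); c=viewer.calibration(n)
    return p,d,np.array(c["camera_matrix"]),np.array(c["extrinsics"])
def cloud(d,K,E):
    v,u=np.mgrid[:d.shape[0],:d.shape[1]]
    P=np.stack([(u-K[0,2])/K[0,0]*d,-(v-K[1,2])/K[1,1]*d,-d],-1)
    return P@E[:3,:3].T+E[:3,3]
E
python3 - <<'E'
from h import *
for n in("top","side"):
    p,d,K,E=cam(n); cv2.imwrite(f"pics/{n}0.png",p); np.savez(f"{n}0.npz",p=p,d=d,K=K,E=E); print(n,K.round(1).tolist(),E.round(3).tolist())
    print(viewer.calibration(n).keys())
print(telemetry.read_state())
E
```

```text
pics
top [[394.9, 0.0, 289.6], [0.0, 394.9, 210.5], [0.0, 0.0, 1.0]] [[-0.028, 0.98, -0.196, 0.235], [-1.0, -0.026, 0.01, -0.075], [0.004, 0.196, 0.981, 1.517], [0.0, 0.0, 0.0, 1.0]]
dict_keys(['camera_matrix', 'extrinsics'])
side [[466.3, 0.0, 279.9], [0.0, 466.3, 208.2], [0.0, 0.0, 1.0]] [[0.695, 0.53, -0.486, -0.167], [-0.719, 0.497, -0.486, -0.78], [-0.016, 0.687, 0.726, 1.121], [0.0, 0.0, 0.0, 1.0]]
dict_keys(['camera_matrix', 'extrinsics'])
{'t': 0.1, 'q': array([ 1.03960406e+00,  1.31086116e-01,  1.48916353e+00, -1.53896827e-05,
        1.52302546e+00, -8.53946884e-02]), 'dq': array([-0.00054988, -0.00178256, -0.00127833, -0.00182563, -0.00074528,
        0.00065586]), 'joint_torque': array([ 5.49087617e-04, -5.61333990e+01, -4.93098092e+01,  7.68760568e-02,
        2.90470873e-02, -5.23310018e-05]), 'tool_pos': array([0.25843802, 0.54094238, 0.23469582]), 'orientation': array([-6.94362027e-01, -3.06338767e+00,  2.52511247e-03]), 'force': array([-0.59488875, -0.12333886, -0.25229625]), 'wrist_torque': array([ 0.00551465,  0.06345231, -0.03929256]), 'gripper_force': 0.0, 'opening': 0.09300405603271392}
```

View pics/top0.png

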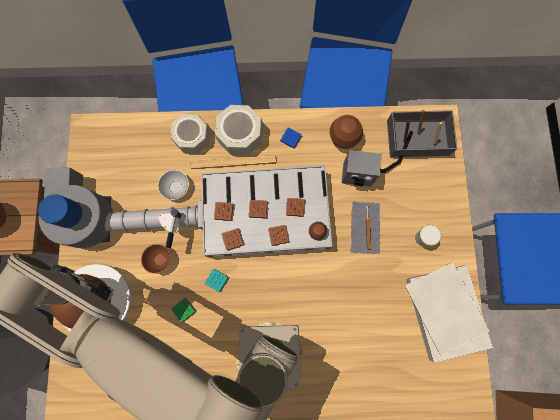

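View pics/side0.png

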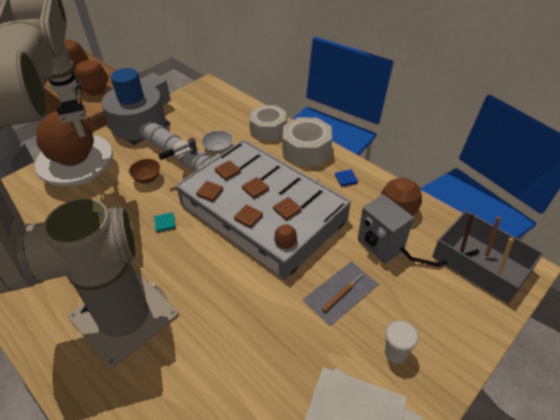

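```bash
cat >> h.py <<'E'
def plane_warp(p,K,E,z,x0,x1,y0,y1,s=1000):
    """metric view of plane z: rows: x from x1 down to x0, cols: y from y1 down to y0"""
    W=int((y1-y0)*s);H=int((x1-x0)*s)
    x,y=np.meshgrid(x1-(np.arange(H)+.5)/s,y1-(np.arange(W)+.5)/s,indexing='ij')
    P=np.stack([x,y,np.full_like(x,z)],-1)
    C=(P-E[:3,3])@E[:3,:3]
    u=K[0,0]*C[...,0]/-C[...,2]+K[0,2]; v=K[1,1]*-C[...,1]/-C[...,2]+K[1,2]
    return cv2.remap(p,u.astype(np.float32),v.astype(np.float32),cv2.INTER_CUBIC)
def blobs(mask,x1,y1,amin,s=1000):
    """oriented blobs -> (x,y,long,short,yaw of long side deg,area mm2)"""
    out=[]
    for c in cv2.findContours(mask.astype(np.uint8),cv2.RETR_EXTERNAL,cv2.CHAIN_APPROX_NONE)[0]:
        a=cv2.contourArea(c)
        if a<amin: continue
        m=cv2.moments(c); (w,h),r=cv2.minAreaRect(c)[1:]
        out.append((x1-m['m10']*0-m['m01']/m['m00']/s, y1-m['m10']/m['m00']/s, w,h,r,a))
    return out
E
python3 - <<'E'
from h import *
# rough region from top cloud
f=np.load("top0.npz"); P=cloud(f["d"],f["K"],f["E"])
for u,v in[(205,175),(325,170),(330,245),(208,252),(290,160),(172,230),(362,165),(366,230),(429,236)]: print((u,v),P[v,u].round(3))
for n in("top","side"):
    f=np.load(f"{n}0.npz"); p,K,E=f["p"],f["K"],f["E"]
    R=(0.3,0.75,-0.25,0.35)
    w=plane_warp(p,K,E,.085,*R); cv2.imwrite(f"pics/{n}_w.png",w)
    g=w.max(2); print(n,"slots")
    for b in sorted(blobs(g<70,R[1],R[3],800),key=lambda b:-b[1]): print(np.round(b,3))
    w=plane_warp(p,K,E,.101,*R); h=cv2.cvtColor(w,cv2.COLOR_BGR2HSV); b_,g_,r_=[w[...,i].astype(int) for i in range(3)]
    print("tiles")
    m=((r_-b_>45)).astype(np.uint8); m=cv2.morphologyEx(m,cv2.MORPH_OPEN,np.ones((9,9)))
    for b in sorted(blobs(m,R[1],R[3],1500),key=lambda b:-b[1]):
        if b[5]<8000: print(np.round(b,3))
E
```

```text
(205, 175) [0.666 0.226 0.081]
(325, 170) [ 0.671 -0.226  0.091]
(330, 245) [ 0.389 -0.233  0.082]
(208, 252) [0.376 0.211 0.081]
(290, 160) [ 0.746 -0.097 -0.005]
(172, 230) [0.454 0.333 0.119]
(362, 165) [ 0.67  -0.356  0.145]
(366, 230) [ 0.45  -0.382  0.014]
(429, 236) [ 0.41  -0.591  0.1  ]
top slots
[6.0400e-01 2.2800e-01 9.7002e+01 1.0272e+01 8.7709e+01 8.1950e+02]
[6.0800e-01 1.3900e-01 9.7807e+01 1.3108e+01 8.7754e+01 1.0940e+03]
[6.1400e-01 4.9000e-02 9.4255e+01 1.3137e+01 8.7563e+01 1.0765e+03]
[ 6.1600e-01 -4.1000e-02  9.6117e+01  1.3491e+01  8.7955e+01  1.1245e+03]
[ 6.2000e-01 -1.3100e-01  9.8082e+01  1.3909e+01  8.7709e+01  1.1575e+03]
[ 6.2300e-01 -2.1900e-01  9.6123e+01  1.0176e+01  8.7739e+01  8.0550e+02]
tiles
[5.2400e-01 1.5500e-01 6.4905e+01 6.4538e+01 6.0090e+00 3.9375e+03]
[4.2000e-01 1.2300e-01 6.4887e+01 6.4513e+01 7.3072e+01 3.8950e+03]
[5.2900e-01 2.9000e-02 6.3965e+01 6.4502e+01 4.3990e+00 3.8875e+03]
[ 4.3000e-01 -4.4000e-02  6.4642e+01  6.4562e+01  8.0789e+01  3.8785e+03]
[ 5.3200e-01 -1.0800e-01  6.4212e+01  6.4826e+01  6.0720e+00  3.8950e+03]
[ 4.430e-
[... 296 characters left out ...]
.22000e-01  2.81753e+02  5.47982e+02  5.44130e+01
  1.01080e+04]
[ 6.2300e-01 -1.2800e-01  9.4325e+01  1.1031e+01  8.7709e+01  8.5400e+02]
[ 4.4600e-01 -1.9200e-01  5.2214e+01  6.7255e+01  1.9385e+01  2.2530e+03]
tiles
[5.4300e-01 3.1800e-01 8.6846e+01 2.9019e+01 2.9932e+01 1.5580e+03]
[5.2600e-01 1.5500e-01 6.3902e+01 6.3367e+01 4.1850e+00 3.8130e+03]
[4.2200e-01 1.2200e-01 6.4222e+01 6.3348e+01 7.3072e+01 3.8080e+03]
[5.3100e-01 2.8000e-02 6.3712e+01 6.5466e+01 5.4400e+00 3.8420e+03]
[ 4.3200e-01 -4.5000e-02  6.3622e+01  6.3622e+01  8.0538e+01  3.8350e+03]
[ 5.3400e-01 -1.0800e-01  6.3594e+01  6.3505e+01  5.0800e+00  3.8170e+03]
[ 4.58e-01 -1.69e-01  5.60e+01  4.40e+01  9.00e+01  2.07e+03]
```

View pics/top_w.png

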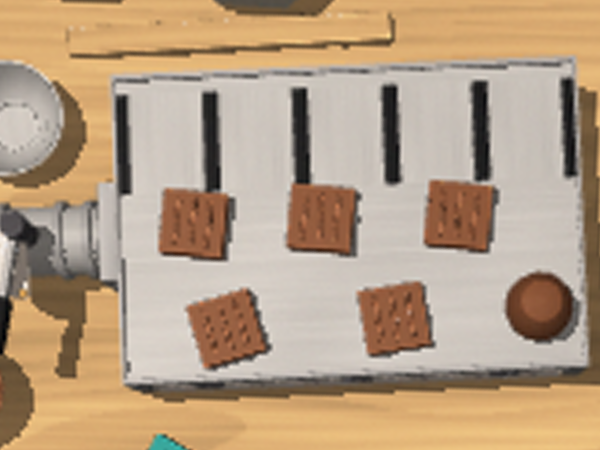

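Run:
```python
from h import *
for n in("top","side"):
    f=np.load(f"{n}0.npz"); p,K,E=f["p"],f["K"],f["E"]
    R=(0.54,0.69,-0.25,0.26)
    w=plane_warp(p,K,E,.085,*R); g=w.max(2); print(n,np.median(g))
    for t in(90,110,130):
        print(t,[tuple(np.round(b[:2],4))+tuple(np.round(b[2:5],1)) for b in sorted(blobs(g<t,R[1],R[3],800),key=lambda b:-b[1]) if b[5]<2500])
f=np.load("top0.npz");g=np.load("side0.npz")
def wp(f,z,R): return cv2.resize(plane_warp(f["p"],f["K"],f["E"],z,*R),None,fx=2,fy=2)
a=np.hstack([wp(f,.129,(.4,.6,.22,.4)),wp(g,.129,(.4,.6,.22,.4))])  # 360*2=720 x 400
b=np.hstack([wp(f,.012,(.36,.56,-.46,-.28)),wp(g,.012,(.36,.56,-.46,-.28))])
cv2.imwrite("pics/damp.png",a);cv2.imwrite("pics/sty.png",b)
c=np.hstack([wp(f,.15,(.56,.76,-.46,-.28)),wp(g,.15,(.56,.76,-.46,-.28))]);cv2.imwrite("pics/star.png",np.vstack([c[:390],b[:390]])[:,:]*1)
x=np.vstack([a,b]);print(x.shape)
cv2.imwrite("pics/c1.png",cv2.resize(np.vstack([a[:,:],b]),(720,800))[:600]); 
cv2.imwrite("pics/sidecrop.png",cv2.resize(g["p"][180:290,320:440],None,fx=5,fy=5,interpolation=cv2.INTER_CUBIC))
```

```text
top 200.0
90 [(np.float64(0.6052), np.float64(0.2276), np.float64(97.4), np.float64(11.3), np.float64(87.5)), (np.float64(0.6086), np.float64(0.139), np.float64(99.7), np.float64(14.1), np.float64(87.8)), (np.float64(0.6142), np.float64(0.0491), np.float64(95.2), np.float64(14.9), np.float64(87.4)), (np.float64(0.6163), np.float64(-0.0408), np.float64(98.0), np.float64(14.9), np.float64(87.5)), (np.float64(0.6196), np.float64(-0.1306), np.float64(99.0), np.float64(14.9), np.float64(87.7)), (np.float64(0.6231), np.float64(-0.2187), np.float64(98.0), np.float64(11.8), np.float64(87.5))]
110 [(np.float64(0.6045), np.float64(0.2273), np.float64(99.9), np.float64(12.9), np.float64(88.0)), (np.float64(0.6082), np.float64(0.1388), np.float64(100.1), np.float64(16.1), np.float64(88.2)), (np.float64(0.6138), np.float64(0.0491), np.float64(96.5), np.float64(15.9), np.float64(87.6)), (np.float64(0.6161), np.float64(-0.0408), np.float64(99.2), np.float64(16.0), np.float64(88.1)), (np.float64(0.6195), np.float64(-0.1307), np.float64(100.1), np.float64(16.4), np.float64(87.9)), (np.float64(0.6229)
[... 1066 characters left out ...]
np.float64(0.62), np.float64(-0.0382), np.float64(96.3), np.float64(13.1), np.float64(87.7)), (np.float64(0.6099), np.float64(-0.1294), np.float64(130.7), np.float64(14.8), np.float64(86.3))]
110 [(np.float64(0.5868), np.float64(0.1477), np.float64(120.0), np.float64(71.0), np.float64(90.0)), (np.float64(0.6191), np.float64(0.052), np.float64(93.5), np.float64(16.3), np.float64(87.4)), (np.float64(0.6201), np.float64(-0.0382), np.float64(99.3), np.float64(16.0), np.float64(87.8)), (np.float64(0.6067), np.float64(-0.1293), np.float64(131.6), np.float64(19.6), np.float64(88.1))]
130 [(np.float64(0.6204), np.float64(-0.0382), np.float64(103.4), np.float64(20.8), np.float64(87.6))]
(798, 720, 3)
```

View pics/damp.png

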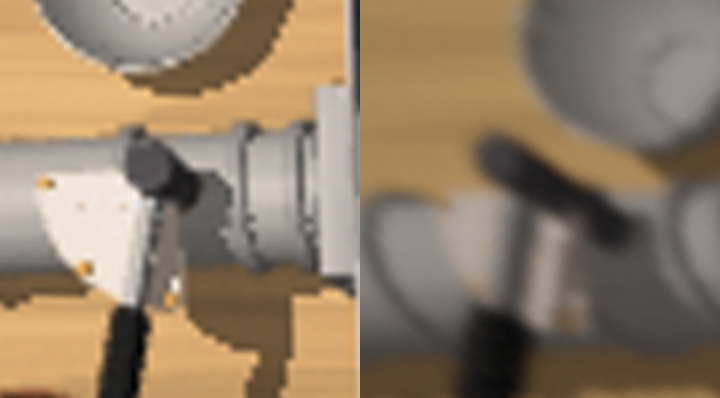

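View pics/sidecrop.png

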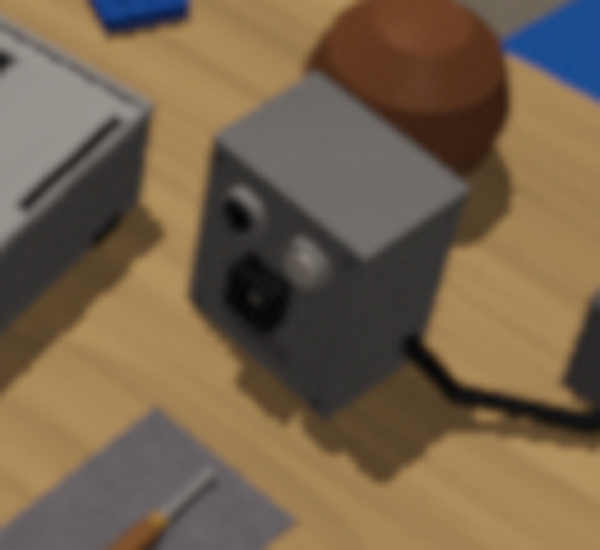

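View pics/sty.png

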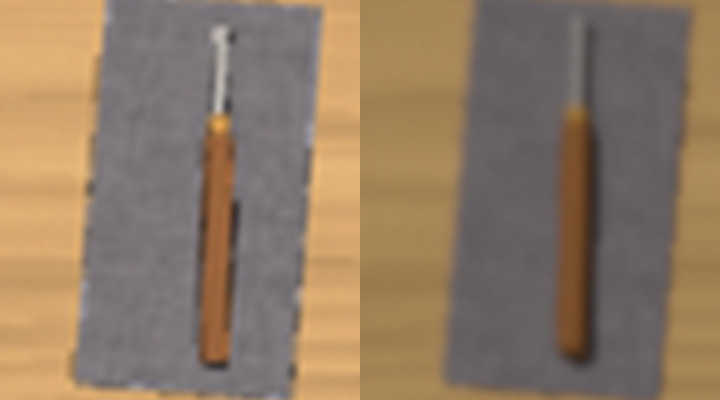

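Run:
```python
from h import *
f=np.load("top0.npz");g=np.load("side0.npz")
for n,F in(("top",f),("side",g)):
    P=cloud(F["d"],F["K"],F["E"]); b,gg,r=[F["p"][...,i].astype(int) for i in range(3)]
    V=F["p"].max(2)
    m=(P[...,0]>.58)&(P[...,0]<.65)&(abs(P[...,1])<.2)&(V>130)&(P[...,2]>.06)&(P[...,2]<.11); print(n,"deck z",np.median(P[m][:,2]),m.sum())
    m=(P[...,0]>.44)&(P[...,0]<.53)&(P[...,1]>.31)&(P[...,1]<.38)&(V>190)&(r-b<30)&(P[...,2]>.05); print("plate z",np.percentile(P[m][:,2],[10,50,90]),m.sum())
    m=(P[...,0]>.6)&(P[...,0]<.73)&(P[...,1]>-.45)&(P[...,1]<-.27)&(P[...,2]>.138)&(P[...,2]<.16)
    q=P[m]; print("starter",m.sum(),q.mean(0),cv2.minAreaRect((q[:,:2]*1000).astype(np.float32)))
    # collar: dark pts in front of box
    # lever grip
    R=(.36,.56,.25,.42); w=plane_warp(F["p"],F["K"],F["E"],.129,*R); k=(w.max(2)<45)
    for bb in blobs(k,R[1],R[3],250): print("dark",np.round(bb,3))
    R=(.36,.56,-.46,-.28); w=plane_warp(F["p"],F["K"],F["E"],.015,*R).astype(int)
    for bb in blobs(w[...,2]-w[...,0]>(60 if n=="top" else 40),R[1],R[3],900): print("handle",np.round(bb,3))
a=[cv2.resize(plane_warp(F["p"],F["K"],F["E"],.15,.56,.76,-.46,-.27),None,fx=2,fy=2) for F in(f,g)]
cv2.imwrite("pics/star.png",np.hstack(a))
```

```text
top deck z 0.08404799410500219 1590
plate z [0.09490882 0.09929232 0.12262415] 174
starter 773 [ 0.67626626 -0.36117247  0.14859469] ((676.9963989257812, -362.1386413574219), (121.07547760009766, 87.60200500488281), 81.30775451660156)
dark [4.1800e-01 3.3800e-01 1.6418e+01 5.3787e+01 9.7280e+00 7.4700e+02]
handle [ 4.40000e-01 -3.88000e-01  1.32030e+01  1.23105e+02  1.31700e+00
  1.35800e+03]
handle [ 4.5100e-01 -4.4600e-01  1.9900e+02  6.0000e+01  9.0000e+01  5.0345e+03]
handle [ 4.6500e-01 -3.0200e-01  1.9900e+02  1.1200e+02  9.0000e+01  8.6705e+03]
side deck z 0.08623064071544251 1477Traceback (most recent call last):
  File "<stdin>", line 7, in <module>
    return _quantile_unchecked(
        a, q, axis, out, overwrite_input, method, keepdims, weights)
    return _ureduce(a,
                    func=_quantile_ureduce_func,
    ...<5 lines>...
                    overwrite_input=overwrite_input,
                    method=method)
    r = func(a, **kwargs)
    result = _quantile(arr,
                       quantiles=q,
    ...<2 lines>...
                       out=out,
                       weights=wgt)
    slices_having_nans = np.isnan(arr[-1, ...])
                                  ~~~^^^^^^^^^
IndexError: index -1 is out of bounds for axis 0 with size 0
```

View pics/star.png

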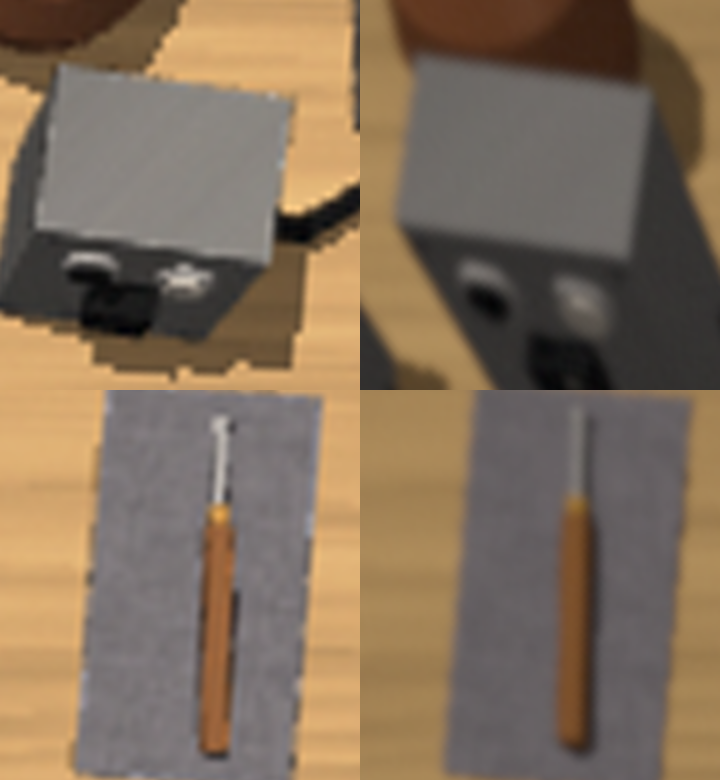

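Call:
send_rows(plan=[[[-1, 0.805, -1, 0, 0.29], [-1, 0.805, -1, 0, 0.29], [-1, 0.805, -1, 0, 0.29], [-1, 0.805, -1, 0, 0.29], [-1, 0.805, -1, 0, 0.29], [-1, 0.805, -1, 0, 0.29], [-1, 0.805, -1, 0, 0.29], [-1, 0.805, -1, 0, 0.29], [-1, 0.805, -1, 0, 0.29], [-1, 0.805, -1, -0.3, 0.29], [-1, 0.805, -1, -0.57, 0.29], [-1, 0.805, -1, -0.57, 0.29], [-1, 0.805, -1, -0.57, 0.29], [-1, 0.805, -1, -0.57, 0.29]]], force=8)

```text
t: 1.27
tool_pos: [0.4173, 0.3417, 0.12]
orientation: [-0.22, -3.13, 0.004]
force: [-0.1, -0.1, 1.2]
opening: 0.0932
gripper_force: 0.0
```

```bash
cat >> h.py <<'E'
def yaw_y(s):
    from scipy.spatial.transform import Rotation as R
    y=R.from_rotvec(s["orientation"]).as_matrix()[:,1]; return np.degrees(np.arctan2(y[1],y[0]))
def st():
    s=telemetry.read_state(); print("t",round(s["t"],2),"p",s["tool_pos"].round(4),"yaw",round(yaw_y(s),1),"F",s["force"].round(1),"op",round(s["opening"],4),"gf",round(s["gripper_force"],1),"q",s["q"].round(2)); return s
E
python3 - <<'E'
from h import *
st(); p,d,K,E=cam("side"); cv2.imwrite("pics/s1.png",cv2.resize(p[80:220,100:280],None,fx=4,fy=4))
E
```

```text
t 1.27 p [0.4173 0.3417 0.12  ] yaw 82.0 F [-0.1 -0.1  1.2] op 0.0932 gf 0.0 q [ 0.59  0.06  1.78  0.    1.31 -0.84]
```

View pics/s1.png

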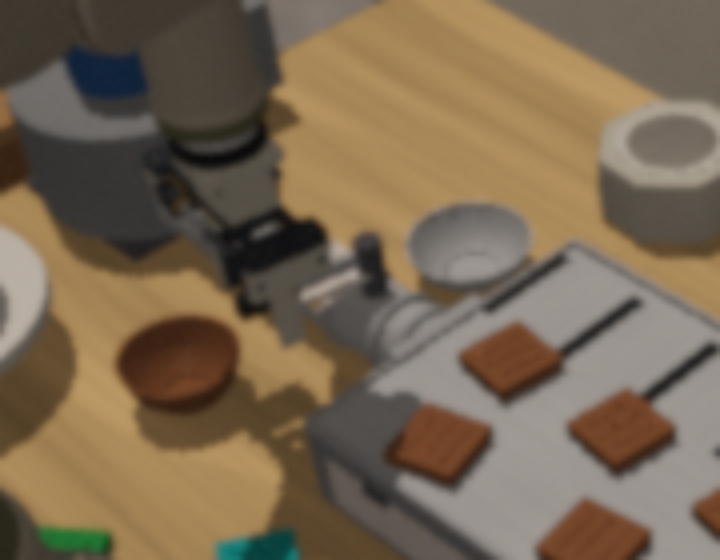

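Call:
send_rows(plan=[[[1, 0, 0, 0, 0], [1, 0, 0, 0, 0], [1, 0, 0, 0, 0], [1, 0, 0, 0, 0], [1, 0, 0, 0, 0], [1, 0, 0, 0, 0], [1, 0, 0, 0, 0], [1, 0, 0, 0, 0], [1, 0, 0, 0, 0], [1, 0, 0, 0, 0]]], force=8)

```text
t: 2.15
tool_pos: [0.4196, 0.3413, 0.1215]
orientation: [-0.223, -3.133, 0.0]
force: [1.0, -0.3, 0.7]
opening: 0.0307
gripper_force: 0.0
```

Run:
```python
from h import *
st()
# arc about pivot, from heading 172 to 137.4
pv=np.array([.517,.326]);h0=172;r=.098
for h in np.linspace(172,137.4,6): 
    d=r*np.array([np.cos(np.radians(h))-np.cos(np.radians(h0)),np.sin(np.radians(h))-np.sin(np.radians(h0))]); print((d/.2).round(3),round((h-h0)/60,3))
```

```text
t 2.15 p [0.4196 0.3413 0.1215] yaw 81.9 F [ 1.  -0.3  0.7] op 0.0307 gf 0.0 q [ 0.59  0.06  1.78  0.    1.31 -0.84]
[0. 0.] 0.0
[0.012 0.058] -0.115
[0.03  0.114] -0.231
[0.056 0.168] -0.346
[0.087 0.218] -0.461
[0.125 0.263] -0.577
```

Call:
send_rows(plan=[[[1, 0, 0, 0, 0], [1, 0, 0, 0, 0], [1, 0, 0, 0, 0], [1, 0, 0, 0, 0], [1, 0, 0, 0, 0], [1, 0.005, 0.029, 0, -0.058], [1, 0.012, 0.058, 0, -0.115], [1, 0.02, 0.086, 0, -0.173], [1, 0.03, 0.114, 0, -0.231], [1, 0.042, 0.141, 0, -0.29], [1, 0.056, 0.168, 0, -0.346], [1, 0.071, 0.193, 0, -0.404], [1, 0.087, 0.218, 0, -0.461], [1, 0.105, 0.241, 0, -0.519], [1, 0.125, 0.263, 0, -0.577], [1, 0.125, 0.263, 0, -0.577], [1, 0.125, 0.263, 0, -0.577], [1, 0.125, 0.263, 0, -0.577]]], force=8)

```text
t: 3.65
tool_pos: [0.4451, 0.3934, 0.1216]
orientation: [1.142, 2.926, -0.001]
force: [5.2, -3.7, -0.3]
opening: 0.0157
gripper_force: 8.0
```

Run:
```python
from h import *
st()
```

```text
t 3.65 p [0.4451 0.3934 0.1216] yaw 47.3 F [ 5.2 -3.7 -0.3] op 0.0157 gf 8.0 q [ 0.64  0.19  1.63 -0.    1.32 -0.19]
```

Call:
send_rows(plan=[[[-1, 0, 0, 0, 0], [-1, 0, 0, 0, 0], [-1, 0, 0, 0, 0], [-1, 0, 0, 0, 0], [-1, 0, 0, 0.2, 0], [-1, 0, 0, 0.4, 0], [-1, 0, 0, 0.5, 0], [-1, 0.2, -0.5, 0.5, -0.87], [-1, 0.395, -1, 0.5, -0.87], [-1, 0.395, -1, 0.5, -0.87], [-1, 0.395, -1, 0.5, -0.87], [-1, 0.395, -1, 0.5, -0.87], [-1, 0.395, -1, 0.5, -0.87], [-1, 0.395, -1, 0.5, -0.87], [-1, 0.395, -1, 0.5, -0.87]]], force=8)

```text
t: 4.9
tool_pos: [0.524, 0.1928, 0.2217]
orientation: [-2.325, -2.112, -0.0]
force: [-0.0, 0.9, -1.0]
opening: 0.0932
gripper_force: 0.0
```

Run:
```python
from h import *
st(); a=[]
for n in("top","side"):
    p,d,K,E=cam(n); a.append(cv2.resize(plane_warp(p,K,E,.129,.4,.6,.26,.44),None,fx=2,fy=2))
cv2.imwrite("pics/d2.png",np.hstack(a))
```

```text
t 4.9 p [0.524  0.1928 0.2217] yaw -5.5 F [-0.   0.9 -1. ] op 0.0932 gf 0.0 q [0.26 0.02 1.62 0.   1.49 0.36]
```

View pics/d2.png

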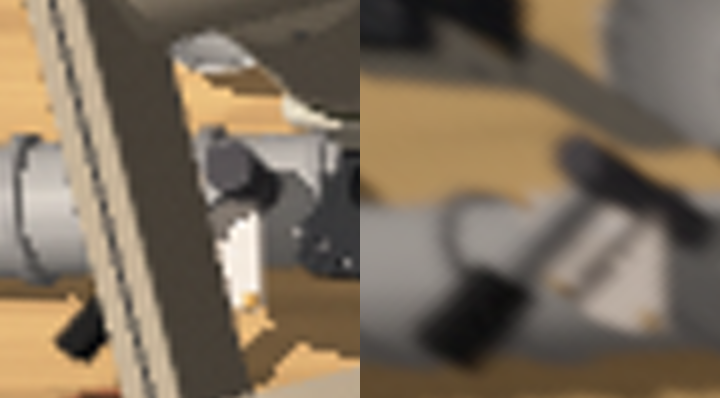

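Call:
send_rows(plan=[[[-0.72, 0, -0.193, 0, 0], [-0.72, 0, -0.193, 0, 0], [-0.72, 0, -0.193, -0.2, 0], [-0.72, 0, -0.193, -0.4, 0], [-0.72, 0, -0.193, -0.55, 0], [-0.72, 0, -0.193, -0.575, 0], [-0.72, 0, -0.193, -0.575, 0], [1, 0, -0.193, -0.575, 0], [1, 0, -0.193, -0.575, 0], [1, 0, -0.193, -0.575, 0], [1, 0, -0.193, -0.575, 0], [1, 0, -0.193, -0.575, 0], [1, 0, -0.193, -0.575, 0]]], force=8)

```text
t: 6.08
tool_pos: [0.5245, 0.1557, 0.1078]
orientation: [2.315, 2.123, 0.003]
force: [-0.2, 1.3, 5.7]
opening: 0.0638
gripper_force: 8.0
```

```bash
python3 -c "
from h import *
st()"
```

```text
t 6.08 p [0.5245 0.1557 0.1078] yaw -4.9 F [-0.2  1.3  5.7] op 0.0638 gf 8.0 q [0.19 0.09 1.78 0.   1.28 0.28]
```

Call:
send_rows(plan=[[[1, 0.04, 0.014, 0, 0.02], [1, 0.08, 0.028, 0, 0.04], [1, 0.125, 0.043, 0, 0.06], [1, 0.165, 0.058, 0, 0.08], [1, 0.207, 0.072, 0, 0.1], [1, 0.25, 0.087, 0, 0.122], [1, 0.29, 0.101, 0, 0.122], [1, 0.332, 0.115, 0, 0.122], [1, 0.375, 0.13, 0, 0.122], [1, 0.414, 0.1445, 0, 0.122], [1, 0.414, 0.1445, 0, 0.122], [1, 0.414, 0.1445, 0, 0.122], [-0.72, 0.414, 0.1445, 0, 0.122], [-0.72, 0.414, 0.1445, 0, 0.122], [-0.72, 0.414, 0.1445, 0, 0.122], [-0.72, 0.414, 0.1445, 0, 0.122], [-0.72, 0.414, 0.1445, 0.1, 0.122], [-0.72, 0.414, 0.1445, 0.25, 0.122]]], force=8)

```text
t: 7.58
tool_pos: [0.6033, 0.1836, 0.1525]
orientation: [-2.172, -2.263, 0.011]
force: [0.7, -0.9, 0.4]
opening: 0.08
gripper_force: 0.0
```

```bash
cat > tiles.py <<'E'
from h import *
def tiles(n="top"):
    p,d,K,E=cam(n); R=(0.36,0.70,-0.25,0.26)
    w=plane_warp(p,K,E,.101,*R).astype(int)
    m=(w[...,2]-w[...,0]>45).astype(np.uint8); m=cv2.morphologyEx(m,cv2.MORPH_OPEN,np.ones((9,9)))
    L=[np.array([.6142-.0413*k,.0041+.999*k]) for k in(.18,.09,0,-.09,-.18)]
    for b in sorted(blobs(m,R[1],R[3],1500),key=lambda b:-b[1]):
        yaw=(-b[4]+45)%90-45
        i=min(range(5),key=lambda i:np.hypot(*(np.array(b[:2])-L[i])))
        print(n,np.round(b[:2],4),"wh",round(b[2],1),round(b[3],1),"yaw",round(yaw,1),"A",b[5],"land",i+1,"err mm",((np.array(b[:2])-L[i])*1000).round(1))
if __name__=="__main__":
    st(); tiles("top"); tiles("side")
E
python3 tiles.py
```

```text
t 7.58 p [0.6033 0.1836 0.1525] yaw 2.4 F [ 0.7 -0.9  0.4] op 0.08 gf 0.0 q [ 0.21  0.27  1.48 -0.    1.4   0.17]
top [0.422  0.1168] wh 65.1 53.0 yaw 16.6 A 3182.5 land 2 err mm [-188.5   22.8]
top [ 0.5322 -0.1076] wh 64.4 64.8 yaw -6.1 A 3910.5 land 4 err mm [-85.7 -21.8]
top [ 0.6242 -0.1077] wh 338.0 426.0 yaw 0.0 A 13018.0 land 4 err mm [  6.3 -21.9]
top [ 0.4433 -0.1847] wh 60.0 57.0 yaw 0.0 A 2708.0 land 5 err mm [-178.3   -9. ]
side [0.3973 0.2427] wh 77.0 40.0 yaw 0.0 A 2561.0 land 1 err mm [-209.4   58.8]
side [0.6051 0.1867] wh 63.0 64.0 yaw 0.0 A 3655.5 land 1 err mm [-1.7  2.7]
side [0.4215 0.1215] wh 65.0 64.1 yaw 16.9 A 3891.5 land 2 err mm [-189.    27.5]
side [0.6842 0.0582] wh 76.0 509.0 yaw 0.0 A 10960.0 land 2 err mm [ 73.7 -35.8]
side [ 0.5338 -0.1085] wh 64.2 64.2 yaw -5.4 A 3897.0 land 4 err mm [-84.1 -22.7]
side [ 0.457 -0.171] wh 61.0 50.0 yaw 0.0 A 2402.0 land 5 err mm [-164.7    4.7]
```

Call:
send_rows(plan=[[[-0.72, -0.2, -0.4, 0, -0.123], [-0.72, -0.389, -0.7745, 0, -0.123], [-0.72, -0.389, -0.7745, 0, -0.123], [-0.72, -0.389, -0.7745, 0, -0.123], [-0.72, -0.389, -0.7745, 0, -0.123], [-0.72, -0.389, -0.7745, 0, -0.123], [-0.72, -0.389, -0.7745, -0.15, -0.123], [-0.72, -0.389, -0.7745, -0.25, -0.123], [-0.72, -0.389, -0.7745, -0.25, -0.123], [-0.72, -0.389, -0.7745, -0.25, -0.123], [1, -0.389, -0.7745, -0.25, -0.123], [1, -0.389, -0.7745, -0.25, -0.123], [1, -0.389, -0.7745, -0.25, -0.123], [1, -0.389, -0.7745, -0.25, -0.123], [1, -0.389, -0.7745, -0.25, -0.123], [1, -0.389, -0.7745, -0.25, -0.123]]], force=8)

```text
t: 9.02
tool_pos: [0.5296, 0.0297, 0.1078]
orientation: [2.316, 2.121, 0.003]
force: [0.5, 2.7, 5.6]
opening: 0.0638
gripper_force: 8.0
```

Call:
send_rows(plan=[[[1, 0.043, -0.012, 0, 0.02], [1, 0.085, -0.025, 0, 0.04], [1, 0.128, -0.037, 0, 0.06], [1, 0.17, -0.05, 0, 0.08], [1, 0.213, -0.062, 0, 0.1], [1, 0.256, -0.075, 0, 0.123], [1, 0.298, -0.087, 0, 0.123], [1, 0.34, -0.1, 0, 0.123], [1, 0.383, -0.112, 0, 0.123], [1, 0.426, -0.1245, 0, 0.123], [1, 0.426, -0.1245, 0, 0.123], [1, 0.426, -0.1245, 0, 0.123], [1, 0.426, -0.1245, 0, 0.123], [1, 0.426, -0.1245, 0, 0.123], [1, 0.426, -0.1245, 0, 0.123]]], force=8)

```text
t: 10.27
tool_pos: [0.6145, 0.0043, 0.1075]
orientation: [2.174, 2.265, 0.002]
force: [3.1, -1.1, 4.8]
opening: 0.0636
gripper_force: 8.0
```

```bash
python3 tiles.py
```

```text
t 10.27 p [0.6145 0.0043 0.1075] yaw 2.4 F [ 3.1 -1.1  4.8] op 0.0636 gf 8.0 q [-0.08  0.26  1.58 -0.    1.3  -0.12]
top [0.4114 0.2437] wh 105.0 36.0 yaw 0.0 A 3340.0 land 1 err mm [-195.4   59.8]
top [0.6524 0.2225] wh 153.0 123.0 yaw 0.0 A 6185.5 land 1 err mm [45.6 38.6]
top [0.6042 0.1835] wh 64.3 63.9 yaw 1.3 A 3936.0 land 1 err mm [-2.5 -0.4]
top [ 0.5726 -0.2044] wh 338.0 196.0 yaw 0.0 A 8772.5 land 5 err mm [-49.1 -28.7]
side [0.3975 0.2426] wh 77.0 40.0 yaw 0.0 A 2592.5 land 1 err mm [-209.3   58.7]
side [0.6762 0.2163] wh 76.0 116.0 yaw 0.0 A 4208.0 land 1 err mm [69.4 32.3]
side [0.6055 0.184 ] wh 64.9 66.7 yaw 2.1 A 4073.5 land 1 err mm [-1.3  0.1]
side [0.4215 0.1215] wh 65.6 64.4 yaw 17.4 A 3937.5 land 2 err mm [-189.    27.4]
side [0.6196 0.0115] wh 55.0 42.0 yaw 0.0 A 1624.0 land 3 err mm [5.4 7.4]
side [ 0.4307 -0.0279] wh 63.9 32.0 yaw 5.2 A 1749.5 land 3 err mm [-183.5  -32. ]
side [ 0.5184 -0.1111] wh 56.6 35.0 yaw -3.4 A 1778.0 land 4 err mm [-99.5 -25.3]
side [ 0.6905 -0.1137] wh 38.0 270.0 yaw 0.0 A 4300.5 land 4 err mm [ 72.6 -27.9]
side [ 0.459  -0.1768] wh 60.0 42.0 yaw 0.0 A 1833.5 land 5 err mm [-162.7   -1.1]
```

Call:
send_rows(plan=[[[-0.72, 0, 0, 0, 0], [-0.72, 0, 0, 0, 0], [-0.72, 0, 0, 0, 0], [-0.72, 0, 0, 0, 0], [-0.72, 0, 0, 0.2, 0], [-0.72, -0.1, -0.13, 0.25, -0.13], [-0.72, -0.411, -0.56, 0.25, -0.13], [-0.72, -0.411, -0.56, 0.25, -0.13], [-0.72, -0.411, -0.56, 0.25, -0.13], [-0.72, -0.411, -0.56, 0.25, -0.13], [-0.72, -0.411, -0.56, 0.25, -0.13], [-0.72, -0.411, -0.56, 0.1, -0.13], [-0.72, -0.411, -0.56, 0, -0.13], [-0.72, -0.411, -0.56, 0, -0.13], [-0.72, -0.411, -0.56, 0, -0.13], [1, -0.411, -0.56, 0, -0.13], [1, -0.411, -0.56, 0, -0.13], [1, -0.411, -0.56, 0, -0.13], [1, -0.411, -0.56, 0, -0.13], [1, -0.411, -0.56, 0, -0.13]]], force=8)

```text
t: 12.03
tool_pos: [0.5322, -0.1074, 0.1073]
orientation: [2.324, 2.113, 0.001]
force: [-0.3, 0.7, 2.6]
opening: 0.0641
gripper_force: 8.0
```

Call:
send_rows(plan=[[[1, 0, 0, 0, 0], [1, 0.045, -0.034, 0, 0.02], [1, 0.09, -0.068, 0, 0.04], [1, 0.135, -0.1, 0, 0.06], [1, 0.18, -0.135, 0, 0.08], [1, 0.225, -0.17, 0, 0.1], [1, 0.27, -0.203, 0, 0.13], [1, 0.315, -0.237, 0, 0.13], [1, 0.36, -0.27, 0, 0.13], [1, 0.405, -0.305, 0, 0.13], [1, 0.453, -0.3385, 0, 0.13], [1, 0.453, -0.3385, 0, 0.13], [1, 0.453, -0.3385, 0, 0.13], [1, 0.453, -0.3385, 0, 0.13], [1, 0.453, -0.3385, 0, 0.13]]], force=8)

```text
t: 13.28
tool_pos: [0.6223, -0.1752, 0.1071]
orientation: [2.175, 2.266, 0.0]
force: [2.0, -2.4, 5.2]
opening: 0.0639
gripper_force: 8.0
```

```bash
python3 tiles.py
```

```text
t 13.28 p [ 0.6223 -0.1752  0.1071] yaw 2.4 F [ 2.  -2.4  5.2] op 0.0639 gf 8.0 q [-0.35  0.34  1.48 -0.    1.32 -0.39]
top [0.4114 0.2437] wh 105.0 36.0 yaw 0.0 A 3339.5 land 1 err mm [-195.4   59.8]
top [0.6041 0.1834] wh 64.3 64.3 yaw 1.6 A 3966.5 land 1 err mm [-2.7 -0.5]
top [0.6678 0.1435] wh 153.0 347.0 yaw 0.0 A 10645.5 land 1 err mm [ 61.  -40.4]
top [0.4201 0.1224] wh 65.2 64.7 yaw 16.7 A 3931.5 land 2 err mm [-190.4   28.4]
top [0.6112 0.0031] wh 65.0 63.8 yaw 1.3 A 3961.0 land 3 err mm [-3. -1.]
top [ 0.4606 -0.2356] wh 229.0 89.0 yaw 0.0 A 3607.5 land 5 err mm [-161.   -59.8]
side [0.3978 0.2425] wh 77.0 40.0 yaw 0.0 A 2628.0 land 1 err mm [-208.9   58.6]
side [0.6053 0.1839] wh 64.0 68.0 yaw 0.0 A 4120.5 land 1 err mm [-1.5 -0. ]
side [0.682 0.137] wh 76.0 324.0 yaw 0.0 A 8272.0 land 2 err mm [71.6 43. ]
side [0.4214 0.1214] wh 65.7 64.3 yaw 17.4 A 3963.0 land 2 err mm [-189.1   27.4]
side [0.6126 0.004 ] wh 64.8 67.6 yaw 1.5 A 4182.5 land 3 err mm [-1.6 -0.1]
side [ 0.4315 -0.0451] wh 64.6 64.6 yaw 9.5 A 3957.0 land 3 err mm [-182.7  -49.2]
```

Call:
send_rows(plan=[[[1, 0.01, 0, 0, 0], [1, 0.01, 0, 0, 0], [-0.72, 0.01, 0, 0, 0], [-0.72, 0.01, 0, 0, 0], [-0.72, 0.01, 0, 0, 0], [-0.72, 0.01, 0, 0, 0], [-0.72, 0.01, 0, 0.2, 0], [-0.72, 0.01, 0, 0.3, 0], [-0.72, -0.3, 0.2, 0.3, 0.117], [-0.72, -0.963, 0.658, 0.3, 0.117], [-0.72, -0.963, 0.658, 0.3, 0.117], [-0.72, -0.963, 0.658, 0.3, 0.117], [-0.72, -0.963, 0.658, 0.3, 0.117], [-0.72, -0.963, 0.658, 0.3, 0.117], [-0.72, -0.963, 0.658, 0.3, 0.117], [-0.72, -0.963, 0.658, 0.3, 0.117], [-0.72, -0.963, 0.658, 0.15, 0.117], [-0.72, -0.963, 0.658, 0.015, 0.117], [-0.72, -0.963, 0.658, 0.015, 0.117], [-0.72, -0.963, 0.658, 0.015, 0.117]]], force=8)

```text
t: 15.05
tool_pos: [0.4297, -0.044, 0.1089]
orientation: [-2.032, -2.394, 0.002]
force: [0.1, 0.5, -0.6]
opening: 0.08
gripper_force: 0.0
```

Call:
send_rows(plan=[[[1, 0, 0, 0, 0], [1, 0, 0, 0, 0], [1, 0, 0, 0, 0], [1, 0, 0, 0, 0], [1, 0, 0, 0, 0], [1, 0.06, -0.035, 0, -0.02], [1, 0.12, -0.07, 0, -0.04], [1, 0.18, -0.105, 0, -0.06], [1, 0.24, -0.14, 0, -0.08], [1, 0.3, -0.175, 0, -0.1], [1, 0.36, -0.209, 0, -0.117], [1, 0.42, -0.209, 0, -0.117], [1, 0.48, -0.209, 0, -0.117], [1, 0.54, -0.209, 0, -0.117], [1, 0.6, -0.209, 0, -0.117], [1, 0.66, -0.209, 0, -0.117], [1, 0.72, -0.209, 0, -0.117], [1, 0.78, -0.209, 0, -0.117], [1, 0.84, -0.209, 0, -0.117], [1, 0.9, -0.209, 0, -0.117]]], force=8)

```text
t: 16.72
tool_pos: [0.61, -0.0854, 0.1101]
orientation: [-2.175, -2.266, 0.001]
force: [-2.9, 0.2, 6.2]
opening: 0.064
gripper_force: 8.0
```

```bash
python3 tiles.py
```

```text
t 16.72 p [ 0.61   -0.0854  0.1101] yaw 2.4 F [-2.9  0.2  6.2] op 0.064 gf 8.0 q [-0.22  0.26  1.57 -0.    1.31 -0.26]
top [0.4115 0.2438] wh 106.0 36.0 yaw 0.0 A 3344.5 land 1 err mm [-195.3   59.8]
top [0.6041 0.1833] wh 64.3 64.3 yaw 1.6 A 3959.5 land 1 err mm [-2.6 -0.6]
top [0.6625 0.1824] wh 153.0 236.0 yaw 0.0 A 8660.5 land 1 err mm [55.8 -1.5]
top [0.421  0.1242] wh 65.2 64.7 yaw 16.7 A 3723.5 land 2 err mm [-189.5   30.1]
top [ 0.6086 -0.0127] wh 64.0 38.0 yaw 0.0 A 1905.0 land 3 err mm [ -5.6 -16.8]
top [ 0.4432 -0.1852] wh 60.0 54.0 yaw 0.0 A 2664.0 land 5 err mm [-178.4   -9.5]
top [ 0.5423 -0.2279] wh 338.0 161.0 yaw 0.0 A 7139.0 land 5 err mm [-79.4 -52.2]
side [0.3975 0.2427] wh 77.0 40.0 yaw 0.0 A 2594.5 land 1 err mm [-209.2   58.7]
side [0.6054 0.1839] wh 64.0 68.0 yaw 0.0 A 4095.5 land 1 err mm [-1.3 -0.1]
side [0.6804 0.1757] wh 76.0 213.0 yaw 0.0 A 6545.5 land 1 err mm [73.6 -8.2]
side [0.4214 0.1214] wh 65.2 64.7 yaw 16.9 A 3948.0 land 2 err mm [-189.1   27.4]
side [ 0.6913 -0.1574] wh 38.0 191.0 yaw 0.0 A 2959.0 land 5 err mm [69.6 18.3]
side [ 0.4561 -0.1696] wh 66.0 50.0 yaw 0.0 A 2544.5 land 5 err mm [-165.6    6.1]
side [ 0.6394 -0.1798] wh 60.7 35.2 yaw -1.6 A 1654.5 land 5 err mm [17.8 -4.1]
```

Call:
send_rows(plan=[[[1, 0.03, 0, 0, 0], [1, 0.055, 0, 0, 0], [1, 0.055, 0, 0, 0], [1, 0.055, 0, 0, 0], [1, 0.055, 0, 0, 0], [-0.72, 0.055, 0, 0, 0], [-0.72, 0.055, 0, 0, 0], [-0.72, 0.055, 0, 0, 0], [-0.72, 0.055, 0, 0, 0], [-0.72, 0.055, 0, 0.2, 0], [-0.72, 0.055, 0, 0.3, 0], [-0.72, -0.2, 0.2, 0.3, 0.242], [-0.72, -0.95, 1, 0.3, 0.242], [-0.72, -0.95, 1, 0.3, 0.242], [-0.72, -0.95, 1, 0.3, 0.242], [-0.72, -0.95, 1, 0.3, 0.242], [-0.72, -0.95, 1, 0.3, 0.242], [-0.72, -0.95, 1, 0.3, 0.242], [-0.72, -0.95, 1, 0.3, 0.242], [-0.72, -0.95, 1, 0.3, 0.242]]], force=8)

```text
t: 18.48
tool_pos: [0.4188, 0.1156, 0.1697]
orientation: [1.867, 2.526, 0.001]
force: [1.4, 0.2, 0.3]
opening: 0.08
gripper_force: 0.0
```

Call:
send_rows(plan=[[[-0.72, 0, 0.044, 0, 0], [-0.72, 0, 0.044, 0, 0], [-0.72, 0, 0.044, -0.15, 0], [-0.72, 0, 0.044, -0.3, 0], [-0.72, 0, 0.044, -0.3, 0], [-0.72, 0, 0.044, -0.3, 0], [1, 0, 0.044, -0.3, 0], [1, 0, 0.044, -0.3, 0], [1, 0, 0.044, -0.3, 0], [1, 0, 0.044, -0.3, 0], [1, 0, 0.044, -0.3, 0], [1, 0, 0.044, -0.3, 0]]], force=8)

```text
t: 19.48
tool_pos: [0.42, 0.1233, 0.1099]
orientation: [1.871, 2.523, 0.001]
force: [0.5, -1.3, 1.1]
opening: 0.0639
gripper_force: 8.0
```

```bash
python3 tiles.py
```

```text
t 19.48 p [0.42   0.1233 0.1099] yaw 16.9 F [ 0.5 -1.3  1.1] op 0.0639 gf 8.0 q [ 0.17 -0.22  2.07 -0.    1.3  -0.13]
top [0.6041 0.1833] wh 64.3 64.3 yaw 1.6 A 3956.5 land 1 err mm [-2.6 -0.6]
top [0.6111 0.0031] wh 65.0 63.8 yaw 1.2 A 3936.5 land 3 err mm [-3.1 -1. ]
top [6.406e-01 2.000e-04] wh 317.0 509.0 yaw 0.0 A 17614.5 land 3 err mm [26.4 -3.9]
top [ 0.6176 -0.0856] wh 65.0 63.0 yaw 0.0 A 3931.0 land 4 err mm [-0.3  0.3]
top [ 0.6203 -0.1751] wh 65.3 64.4 yaw 2.5 A 3919.5 land 5 err mm [-1.3  0.6]
top [ 0.4434 -0.1848] wh 59.0 57.0 yaw 0.0 A 2676.0 land 5 err mm [-178.2   -9. ]
side [0.6063 0.1835] wh 63.0 67.0 yaw 0.0 A 3926.5 land 1 err mm [-0.4 -0.4]
side [0.6845 0.0614] wh 76.0 509.0 yaw 0.0 A 11056.5 land 2 err mm [ 74.  -32.6]
side [0.6127 0.004 ] wh 64.1 67.4 yaw 1.3 A 4091.0 land 3 err mm [-1.5 -0.1]
side [ 0.6193 -0.0847] wh 63.9 66.8 yaw 1.8 A 4058.5 land 4 err mm [1.4 1.1]
side [ 0.4567 -0.1707] wh 63.0 49.0 yaw 0.0 A 2369.0 land 5 err mm [-164.9    5.1]
side [ 0.622  -0.1747] wh 64.2 66.7 yaw 2.0 A 4053.5 land 5 err mm [0.4 1.1]
```

Call:
send_rows(plan=[[[1, 0.06, -0.03, 0, -0.04], [1, 0.12, -0.06, 0, -0.08], [1, 0.18, -0.09, 0, -0.12], [1, 0.24, -0.12, 0, -0.16], [1, 0.3, -0.145, 0, -0.2], [1, 0.36, -0.145, 0, -0.242], [1, 0.42, -0.145, 0, -0.242], [1, 0.48, -0.145, 0, -0.242], [1, 0.54, -0.145, 0, -0.242], [1, 0.6, -0.145, 0, -0.242], [1, 0.66, -0.145, 0, -0.242], [1, 0.72, -0.145, 0, -0.242], [1, 0.78, -0.145, 0, -0.242], [1, 0.84, -0.145, 0, -0.242], [1, 0.9, -0.145, 0, -0.242], [1, 0.94, -0.145, 0, -0.242], [1, 0.9675, -0.145, 0, -0.242], [1, 0.9675, -0.145, 0, -0.242], [1, 0.9675, -0.145, 0, -0.242], [1, 0.9675, -0.145, 0, -0.242]]], force=8)

```text
t: 21.25
tool_pos: [0.6133, 0.0944, 0.1098]
orientation: [2.175, 2.266, 0.001]
force: [0.9, 0.3, 2.5]
opening: 0.064
gripper_force: 8.0
```

Call:
send_rows(plan=[[[1, 0, 0, 0, 0], [-0.72, 0, 0, 0, 0], [-0.72, 0, 0, 0, 0], [-0.72, 0, 0, 0, 0], [-0.72, 0, 0, 0, 0], [-0.72, 0, 0, 0.2, 0], [-0.72, 0, 0, 0.3, 0], [-0.72, 0, 0, 0.3, 0]]], force=8)

```text
t: 21.92
tool_pos: [0.6161, 0.0946, 0.1757]
orientation: [2.171, 2.263, 0.01]
force: [0.8, 0.9, 1.1]
opening: 0.0796
gripper_force: 0.0
```

```bash
python3 tiles.py
```

```text
t 21.92 p [0.6161 0.0946 0.1757] yaw 2.4 F [0.8 0.9 1.1] op 0.0796 gf 0.0 q [0.07 0.22 1.5  0.   1.41 0.03]
top [0.6046 0.1857] wh 63.5 63.3 yaw 1.5 A 3660.0 land 1 err mm [-2.1  1.7]
top [ 0.6315 -0.0842] wh 39.0 63.0 yaw 0.0 A 2190.5 land 4 err mm [13.6  1.6]
top [ 0.6256 -0.1551] wh 317.0 317.0 yaw 0.0 A 9919.0 land 5 err mm [ 4.  20.6]
top [ 0.6201 -0.1752] wh 65.3 64.4 yaw 2.5 A 3942.0 land 5 err mm [-1.5  0.6]
top [ 0.4433 -0.1846] wh 60.0 56.0 yaw 0.0 A 2697.0 land 5 err mm [-178.4   -8.9]
side [0.3973 0.2427] wh 77.0 40.0 yaw 0.0 A 2557.5 land 1 err mm [-209.5   58.8]
side [0.6005 0.1878] wh 68.0 63.0 yaw 0.0 A 3235.0 land 1 err mm [-6.2  3.9]
side [0.6109 0.0954] wh 64.0 67.0 yaw 0.0 A 3959.5 land 2 err mm [0.4 1.4]
side [0.6889 0.0014] wh 37.0 451.0 yaw 0.0 A 8352.0 land 3 err mm [74.7 -2.7]
side [ 0.6334 -0.0833] wh 36.8 66.3 yaw 1.8 A 2183.0 land 4 err mm [15.5  2.5]
side [ 0.4567 -0.1705] wh 62.0 53.0 yaw 0.0 A 2540.5 land 5 err mm [-164.9    5.2]
side [ 0.6219 -0.1747] wh 64.0 67.0 yaw 0.0 A 4074.0 land 5 err mm [0.3 1. ]
```

Call:
send_rows(plan=[[[-0.72, -0.0185, 0.4495, 0, 0], [-0.72, -0.0185, 0.4495, 0, 0], [-0.72, -0.0185, 0.4495, 0, 0], [-0.72, -0.0185, 0.4495, 0, 0], [-0.72, -0.0185, 0.4495, -0.15, 0], [-0.72, -0.0185, 0.4495, -0.3, 0], [-0.72, -0.0185, 0.4495, -0.3, 0], [-0.72, -0.0185, 0.4495, -0.3, 0], [1, -0.0185, 0.4495, -0.3, 0], [1, -0.0185, 0.4495, -0.3, 0], [1, -0.0185, 0.4495, -0.3, 0], [1, -0.0185, 0.4495, -0.3, 0], [1, -0.0185, 0.4495, -0.3, 0], [1, -0.0185, 0.4495, -0.3, 0], [-0.72, -0.0185, 0.4495, -0.3, 0], [-0.72, -0.0185, 0.4495, -0.3, 0], [-0.72, -0.0185, 0.4495, -0.3, 0], [-0.72, -0.0185, 0.4495, -0.3, 0], [-0.72, -0.0185, 0.4495, -0.15, 0], [-0.72, -0.0185, 0.4495, 0, 0]]], force=8)

```text
t: 23.68
tool_pos: [0.6073, 0.1839, 0.1671]
orientation: [-2.173, -2.264, 0.008]
force: [0.3, 0.6, -0.0]
opening: 0.0797
gripper_force: 0.0
```

Call:
send_rows(plan=[[[-0.72, 0.037, -0.899, 0, 0], [-0.72, 0.037, -0.899, 0, 0], [-0.72, 0.037, -0.899, 0, 0], [-0.72, 0.037, -0.899, 0, 0], [-0.72, 0.037, -0.899, 0, 0], [-0.72, 0.037, -0.899, 0, 0], [-0.72, 0.037, -0.899, -0.15, 0], [-0.72, 0.037, -0.899, -0.3, 0], [-0.72, 0.037, -0.899, -0.3, 0], [-0.72, 0.037, -0.899, -0.3, 0], [1, 0.037, -0.899, -0.3, 0], [1, 0.037, -0.899, -0.3, 0], [1, 0.037, -0.899, -0.3, 0], [1, 0.037, -0.899, -0.3, 0], [1, 0.037, -0.899, -0.3, 0], [-0.72, 0.037, -0.899, -0.3, 0], [-0.72, 0.037, -0.899, -0.3, 0], [-0.72, 0.037, -0.899, -0.3, 0], [-0.72, 0.037, -0.899, -0.3, 0], [-0.72, 0.037, -0.899, 0, 0]]], force=8)

```text
t: 25.35
tool_pos: [0.611, 0.0048, 0.1419]
orientation: [-2.167, -2.258, 0.016]
force: [-1.0, -0.6, -1.7]
opening: 0.0801
gripper_force: 0.0
```

Call:
send_rows(plan=[[[-1, 0, 0, 0.2, 0], [-1, -0.2, -0.2, 0.25, -0.2], [-1, -0.9, -1, 0.25, -0.8], [-1, -0.9, -1, 0.25, -0.8], [-1, -0.9, -1, 0.25, -0.8], [-1, -0.9, -1, 0.25, -0.8], [-1, -0.9, -1, 0.25, -0.8], [-1, -0.9, -1, 0.25, -0.8], [-1, -0.9, -1, 0.25, -0.8], [-1, -0.9, -1, 0.25, -0.8], [-1, -0.9, -1, 0.25, -0.8]]], force=8)

```text
t: 26.27
tool_pos: [0.4373, -0.1952, 0.2014]
orientation: [-2.908, -1.188, -0.001]
force: [0.6, 0.3, -0.7]
opening: 0.0929
gripper_force: 0.0
```

Call:
send_rows(plan=[[[-1, 0, -0.96, 0, -0.75], [-1, 0, -0.96, 0, -0.75], [-1, 0, -0.96, 0, -0.75], [-1, 0, -0.96, 0, -0.75], [-1, 0, -0.96, 0, -0.75], [-1, 0, -0.96, 0, -0.75], [-1, 0, -0.96, 0, -0.75], [-1, 0, -0.96, 0, -0.75], [-1, 0, -0.96, 0, -0.75], [-1, 0, -0.96, 0, -0.75]]], force=8)

```text
t: 27.1
tool_pos: [0.4377, -0.3866, 0.2011]
orientation: [-3.141, 0.011, 0.0]
force: [-0.0, 0.5, -0.1]
opening: 0.093
gripper_force: 0.0
```

```bash
python3 tiles.py
python3 - <<'E'
from h import *
a=[]
for n in("top","side"):
    p,d,K,E=cam(n); cv2.imwrite(f"pics/{n}3.png",p); np.savez(f"{n}3.npz",p=p,d=d,K=K,E=E)
    a.append(cv2.resize(plane_warp(p,K,E,.129,.4,.6,.26,.44),None,fx=2,fy=2))
cv2.imwrite("pics/d3.png",np.hstack(a))
f=np.load("top3.npz"); R=(0.54,0.69,-0.25,0.26)
E
```

```text
t 27.1 p [ 0.4377 -0.3866  0.2011] yaw -90.4 F [-0.   0.5 -0.1] op 0.093 gf 0.0 q [-0.81  0.11  1.58  0.    1.46  0.77]
top [0.4114 0.2438] wh 106.0 36.0 yaw 0.0 A 3339.5 land 1 err mm [-195.4   59.8]
top [0.6063 0.1841] wh 64.0 64.0 yaw 0.0 A 3961.0 land 1 err mm [-0.4  0.2]
top [0.6094 0.0931] wh 64.7 63.9 yaw 2.9 A 3922.0 land 2 err mm [-1.1 -0.9]
top [0.6147 0.0031] wh 65.2 63.8 yaw 1.4 A 3962.5 land 3 err mm [ 0.5 -1. ]
top [0.6415 0.001 ] wh 308.0 509.0 yaw 0.0 A 17622.5 land 3 err mm [27.3 -3.1]
top [ 0.6176 -0.0856] wh 65.0 63.0 yaw 0.0 A 3926.0 land 4 err mm [-0.3  0.2]
top [ 0.6203 -0.1751] wh 65.3 64.3 yaw 2.5 A 3921.0 land 5 err mm [-1.4  0.6]
top [ 0.4433 -0.1847] wh 60.0 56.0 yaw 0.0 A 2684.0 land 5 err mm [-178.3   -9. ]
side [0.3976 0.2426] wh 77.0 40.0 yaw 0.0 A 2604.0 land 1 err mm [-209.2   58.7]
side [ 0.6094 -0.0012] wh 62.0 66.0 yaw 0.0 A 3059.5 land 3 err mm [-4.8 -5.3]
side [ 0.6191 -0.0849] wh 64.0 67.1 yaw 1.8 A 4098.0 land 4 err mm [1.2 1. ]
side [ 0.4564 -0.1714] wh 62.0 50.0 yaw 0.0 A 2475.5 land 5 err mm [-165.2    4.3]
```

View pics/d3.png

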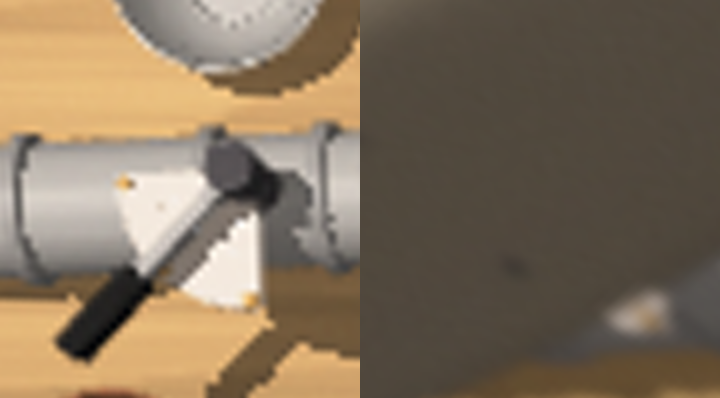

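View pics/top3.png

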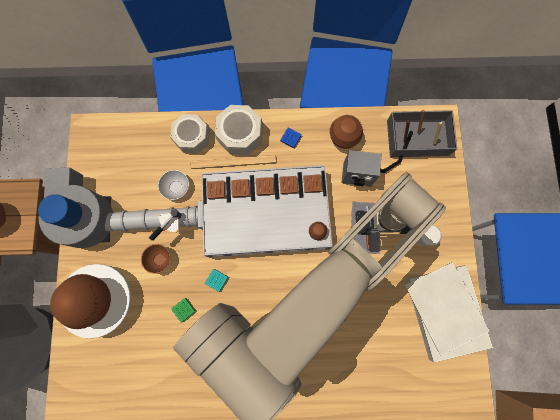

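Call:
send_rows(plan=[[[-1, 0.005, 0, -0.2, -0.01], [-1, 0.005, 0, -0.4, -0.01], [-1, 0.005, 0, -0.6, -0.01], [-1, 0.005, 0, -0.75, -0.01], [-1, 0.005, 0, -0.85, -0.01], [-1, 0.005, 0, -0.89, -0.01], [-1, 0.005, 0, -0.89, -0.01], [1, 0.005, 0, -0.89, -0.01], [1, 0.005, 0, -0.89, -0.01], [1, 0.005, 0, -0.89, -0.01], [1, 0.005, 0, -0.89, -0.01], [1, 0.005, 0, -0.89, -0.01], [1, 0.005, 0, -0.89, -0.01], [1, 0.005, 0, -0.89, -0.01], [1, 0.005, 0, -0.89, -0.01], [1, 0.005, 0, -0.89, -0.01], [1, 0.005, 0, -0.89, -0.01], [1, 0.005, 0, -0.89, -0.01], [1, 0.005, 0, -0.89, -0.01]]], force=40)

```text
t: 28.88
tool_pos: [0.4379, -0.3875, 0.0233]
orientation: [-3.141, 0.034, 0.0]
force: [0.4, -0.7, -0.7]
opening: 0.0179
gripper_force: 0.3
```

Call:
send_rows(plan=[[[1, 0, 0, 0, 0], [1, 0, 0, 0, 0], [1, 0, 0, 0, 0], [1, 0, 0, 0, 0]]], force=40)

```text
t: 29.22
tool_pos: [0.4379, -0.3875, 0.0233]
orientation: [-3.141, 0.034, -0.0]
force: [0.5, -0.2, 0.2]
opening: 0.0136
gripper_force: 40.0
```

Call:
send_rows(plan=[[[1, 0, 0, 0.1, 0], [1, 0, 0, 0.2, 0], [1, 0, 0, 0.298, 0], [1, 0.05, 0.07, 0.298, -0.03], [1, 0.1, 0.14, 0.298, -0.06], [1, 0.15, 0.2, 0.298, -0.09], [1, 0.2125, 0.2725, 0.298, -0.122], [1, 0.2125, 0.2725, 0.298, -0.122], [1, 0.2125, 0.2725, 0.298, -0.122], [1, 0.2125, 0.2725, 0.298, -0.122]]], force=40)

```text
t: 30.05
tool_pos: [0.4801, -0.3333, 0.0828]
orientation: [3.133, -0.233, -0.001]
force: [0.2, 0.6, -0.1]
opening: 0.0137
gripper_force: 40.0
```

Run:
```python
from h import *
st(); a=[]
for n in("top","side"):
    p,d,K,E=cam(n); np.savez(f"{n}4.npz",p=p,d=d,K=K,E=E)
    a.append(cv2.resize(plane_warp(p,K,E,.07,.5,.66,-.44,-.26),None,fx=2.2,fy=2.2,interpolation=cv2.INTER_CUBIC))
cv2.imwrite("pics/n4.png",np.hstack(a)); print(a[0].shape)
```

```text
t 30.05 p [ 0.4801 -0.3333  0.0828] yaw -98.5 F [ 0.2  0.6 -0.1] op 0.0137 gf 40.0 q [-0.69  0.21  1.68 -0.    1.24  1.02]
(352, 396, 3)
```

View pics/n4.png

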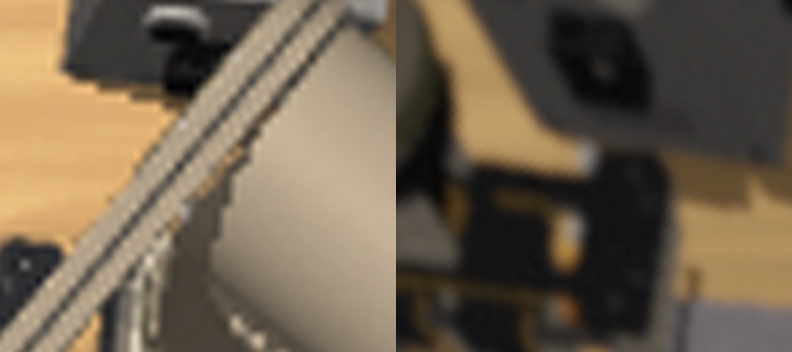

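Call:
send_rows(plan=[[[1, -0.0015, -0.01, 0, 0], [1, 0.03, -0.0145, 0, 0], [1, 0.06, -0.019, 0, 0], [1, 0.09, -0.0235, 0, 0], [1, 0.11, -0.0265, 0, 0], [1, 0.13, -0.0295, 0, 0], [1, 0.15, -0.032, 0, 0], [1, 0.17, -0.035, 0, 0], [1, 0.1865, -0.0375, 0, 0], [1, 0.1865, -0.0375, 0, 0]]], force=40)

```text
t: 30.98
tool_pos: [0.5184, -0.3406, 0.083]
orientation: [3.133, -0.234, 0.001]
force: [-0.6, -0.6, -0.1]
opening: 0.0135
gripper_force: 40.0
```

Run:
```python
from h import *
st()
p,d,K,E=cam("side"); b=plane_warp(p,K,E,.07,.54,.68,-.42,-.28)
cv2.imwrite("pics/n5.png",cv2.resize(b,None,fx=4,fy=4,interpolation=cv2.INTER_CUBIC))
```

```text
t 30.98 p [ 0.5184 -0.3406  0.083 ] yaw -98.5 F [-0.6 -0.6 -0.1] op 0.0135 gf 40.0 q [-0.66  0.3   1.58  0.    1.26  1.06]
```

View pics/n5.png

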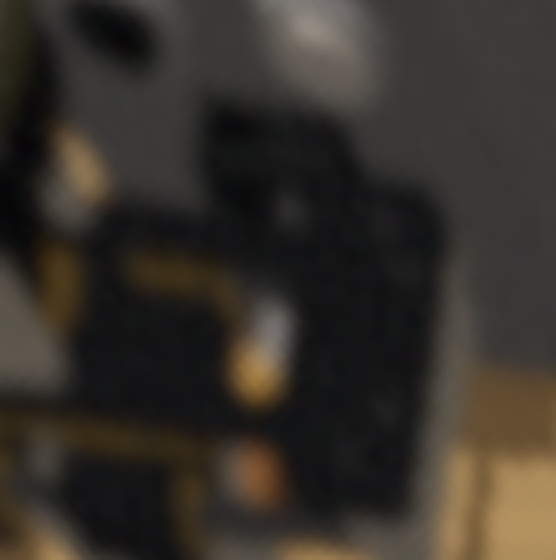

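Call:
send_rows(plan=[[[1, 0.01, -0.0015, 0, 0], [1, 0.02, -0.003, 0, 0], [1, 0.03, -0.0045, 0, 0], [1, 0.04, -0.006, 0, 0], [1, 0.04, -0.006, 0, 0]]], force=40)

```text
t: 31.45
tool_pos: [0.525, -0.3415, 0.0824]
orientation: [-3.132, 0.235, 0.003]
force: [-4.7, 0.8, 0.1]
opening: 0.0137
gripper_force: 40.0
```

Call:
send_rows(plan=[[[1, 0.005, -0.001, 0, 0], [1, 0.01, -0.0015, 0, 0], [1, 0.015, -0.002, 0, 0], [1, 0.015, -0.002, 0, 0]]], force=40)

```text
t: 31.78
tool_pos: [0.5256, -0.3414, 0.0813]
orientation: [-3.131, 0.235, 0.011]
force: [-14.8, 1.6, 2.9]
opening: 0.0135
gripper_force: 40.0
```

Call:
send_rows(plan=[[[1, 0, 0, 0, 0], [1, 0, 0, 0, 0], [1, 0, 0, 0, 0], [1, 0, 0, 0, 0], [1, -0.015, 0.002, 0, 0], [1, -0.025, 0.0035, 0, 0], [1, -0.025, 0.0035, 0, 0], [1, -0.025, 0.0035, 0, 0]]], force=40)

```text
t: 32.45
tool_pos: [0.5236, -0.3414, 0.0828]
orientation: [-3.133, 0.235, 0.0]
force: [-3.9, 0.8, 0.7]
opening: 0.0139
gripper_force: 40.0
```

Call:
send_rows(plan=[[[1, -0.01, 0.0015, 0, 0], [1, -0.01, 0.0015, 0, 0], [1, -0.01, 0.0015, 0, 0]]], force=40)

```text
t: 32.7
tool_pos: [0.5219, -0.3411, 0.083]
orientation: [3.133, -0.234, 0.001]
force: [-1.5, 1.0, -0.5]
opening: 0.0135
gripper_force: 40.0
```

Call:
send_rows(plan=[[[1, -0.07, 0.01, 0, 0], [1, -0.15, 0.022, 0, 0], [1, -0.23, 0.034, 0, 0], [1, -0.3, 0.044, 0, 0], [1, -0.36, -0.05, 0, 0.05], [1, -0.42, -0.15, 0, 0.1], [1, -0.42, -0.235, 0, 0.122], [1, -0.42, -0.235, 0, 0.122], [1, -0.42, -0.235, -0.1, 0.122], [1, -0.42, -0.235, -0.18, 0.122], [1, -0.42, -0.235, -0.23, 0.122], [1, -0.42, -0.235, -0.26, 0.122], [1, -0.42, -0.235, -0.28, 0.122], [1, -0.42, -0.235, -0.292, 0.122], [1, -0.42, -0.235, -0.292, 0.122], [1, -0.42, -0.235, -0.292, 0.122]]], force=40)

```text
t: 34.03
tool_pos: [0.4382, -0.3884, 0.0252]
orientation: [3.141, -0.034, 0.001]
force: [-0.3, -0.2, -1.0]
opening: 0.0138
gripper_force: 40.0
```

```bash
python3 tiles.py | grep -v "err mm \[ *-*[1-9][0-9]"
```

```text
t 34.03 p [ 0.4382 -0.3884  0.0252] yaw -91.2 F [-0.3 -0.2 -1. ] op 0.0138 gf 40.0 q [-0.81  0.29  1.71  0.    1.14  0.78]
top [0.6063 0.1841] wh 64.0 64.0 yaw 0.0 A 3961.5 land 1 err mm [-0.4  0.2]
top [0.6094 0.0931] wh 64.7 63.9 yaw 2.9 A 3919.5 land 2 err mm [-1.1 -0.9]
top [0.6146 0.003 ] wh 65.2 63.8 yaw 1.4 A 3952.0 land 3 err mm [ 0.4 -1.1]
top [ 0.6177 -0.0855] wh 65.0 63.0 yaw 0.0 A 3935.0 land 4 err mm [-0.3  0.3]
top [ 0.6202 -0.1751] wh 65.3 64.3 yaw 2.5 A 3929.5 land 5 err mm [-1.4  0.6]
```

Tiles are still in place. I'll lower 1.5 mm, release and retreat up and back.

Call:
send_rows(plan=[[[1, 0, 0, -0.008, 0], [1, 0, 0, -0.008, 0], [-1, 0, 0, -0.008, 0], [-1, 0, 0, -0.008, 0], [-1, 0, 0, -0.008, 0], [-1, 0, 0, -0.008, 0], [-1, 0, 0, -0.008, 0], [-1, 0, 0, -0.008, 0], [-1, 0, 0, -0.008, 0], [-1, 0, 0, 0.1, 0], [-1, 0, 0, 0.3, 0], [-1, 0, 0, 0.5, 0], [-1, 0, 0, 0.7, 0], [-1, 0, 0, 0.9, 0], [-1, 0, 0, 1, 0], [-1, 0, 0, 1, 0]]], force=8)

```text
t: 35.47
tool_pos: [0.44, -0.3905, 0.2321]
orientation: [3.133, -0.034, 0.012]
force: [0.8, -0.4, 1.2]
opening: 0.093
gripper_force: 0.0
```

Call:
send_rows(plan=[[[-1, 0.05, 0.2, 0, 0], [-1, 0.15, 0.5, 0.1, 0], [-1, 0.3, 0.9, 0.2, 0], [-1, 0.3, 1, 0.2, 0], [-1, 0.3, 1, 0.2, 0], [-1, 0.3, 1, 0.2, 0], [-1, 0.3, 1, 0.2, 0], [-1, 0.3, 1, 0.2, 0], [-1, 0.3, 1, 0.2, 0], [-1, 0.3, 1, 0.2, 0]]], force=8)

```text
t: 36.3
tool_pos: [0.497, -0.1895, 0.2636]
orientation: [-3.141, 0.037, 0.002]
force: [0.1, 0.1, -0.4]
opening: 0.0934
gripper_force: 0.0
```

```bash
python3 - <<'E'
from h import *
st(); a=[]
p,d,K,E=cam("top"); cv2.imwrite("pics/fin.png",cv2.resize(p[140:280,130:450],None,fx=2.5,fy=2.5))
R=(.36,.56,-.46,-.28); w=plane_warp(p,K,E,.015,*R).astype(int)
for b in blobs(w[...,2]-w[...,0]>60,R[1],R[3],600): print(np.round(b,3))
P=cloud(d,K,E); print(P[212:252,364:370,2].round(3)[::5])
E
python3 tiles.py | grep -v "err mm \[ *-*[1-9][0-9]"
```

```text
t 36.3 p [ 0.497  -0.1895  0.2636] yaw -91.4 F [ 0.1  0.1 -0.4] op 0.0934 gf 0.0 q [-0.46 -0.06  1.64 -0.    1.57  1.13]
[ 4.9900e-01 -3.1500e-01  2.5427e+01  3.4854e+01  7.1250e+00  6.7350e+02]
[ 5.040e-01 -4.480e-01  1.110e+02  6.000e+01  9.000e+01  2.369e+03]
[[ 0.007  0.002  0.006  0.007  0.001 -0.001]
 [-0.003  0.002  0.014  0.014  0.016 -0.002]
 [ 0.008  0.001  0.015  0.011  0.016  0.01 ]
 [-0.002  0.005  0.021  0.024  0.017  0.019]
 [ 0.002  0.003  0.015  0.015  0.016  0.017]
 [ 0.     0.005  0.011  0.015  0.01   0.015]
 [ 0.003  0.003  0.002  0.012  0.021  0.012]
 [ 0.004  0.003 -0.     0.018  0.015  0.014]]
t 36.35 p [ 0.497  -0.1894  0.2637] yaw -91.4 F [ 0.1 -0.6  0.5] op 0.093 gf 0.0 q [-0.46 -0.06  1.64 -0.    1.57  1.13]
top [0.6064 0.1841] wh 64.0 64.0 yaw 0.0 A 3958.5 land 1 err mm [-0.4  0.1]
top [0.6094 0.0931] wh 64.7 63.9 yaw 2.9 A 3920.0 land 2 err mm [-1.1 -0.9]
top [0.6146 0.003 ] wh 65.2 63.8 yaw 1.4 A 3950.0 land 3 err mm [ 0.4 -1.1]
top [ 0.6194 -0.0837] wh 65.0 63.0 yaw 0.0 A 3640.5 land 4 err mm [1.5 2.1]
side [0.608  0.1844] wh 64.0 68.0 yaw 0.0 A 4103.0 land 1 err mm [1.2 0.5]
side [0.6111 0.0943] wh 64.6 68.0 yaw 2.0 A 4159.0 land 2 err mm [0.7 0.3]
side [0.6063 0.0123] wh 60.0 67.0 yaw 0.0 A 2356.0 land 3 err mm [-7.9  8.2]
side [ 0.6176 -0.0834] wh 64.8 67.1 yaw 2.2 A 3865.0 land 4 err mm [-0.3  2.4]
side [ 0.6225 -0.1773] wh 64.2 65.3 yaw 1.9 A 3728.5 land 5 err mm [ 0.9 -1.6]
```

View pics/fin.png

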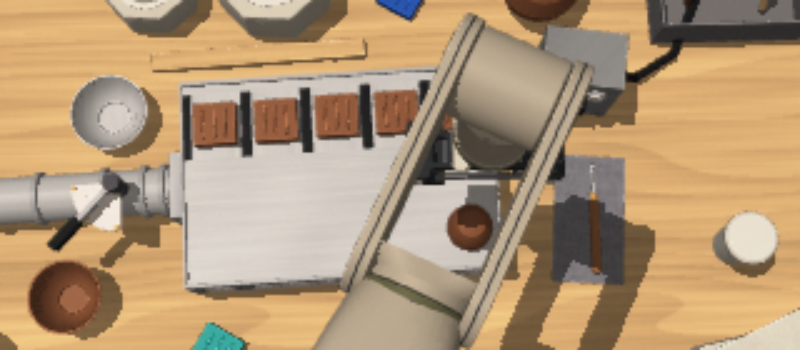

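```bash
python3 -c "
from plant import order
print(order.close_job())"
```

```text
the job is handed in; nothing more can be done
None
```

Job handed in at about 36 s of robot time: the camera showed all five tiles on their lands, the damper at half open and the stylus flat on its mat; the wrist force showed the reset button reaching its hard stop, where I held it. The judge returned no verdict.

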